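# Pack the last spice jar and close the carton

### The arm

A 6-joint arm with a two-finger parallel gripper is mounted at the origin on a cart in front of the work surface, level with it; the furniture and walls round the work are solid. World frame = base frame: x ahead of the robot, y to its left, z up, the work surface at z = 0. Lengths are in m, angles in degrees, forces in N, time in s.
With the tool pointing down it reaches from about 0.375 to 0.9 m from the base axis. Payload 3.1 kg.
Tool frame: the origin (TCP) lies at the very end of the fingers, on their centre line; the grasp point (between the pads) lies 19 mm behind it; z points along the fingers, y is the direction in which the jaws open and shut (so a half turn about z gives the same grasp; the last joint's range is limited). The gripper opens to 87 mm and grips with 3 to 60 N. Pads are 19 mm wide; open, the fingers measure 117 mm over their backs; the gripper's body (75 mm by 190 mm) begins 51 mm behind the grasp point.
Start: joints at [57.783, 30.224, 82.088, -0, 67.689, -10.227], TCP at [0.234, 0.58, 0.223] pointing down, gripper open.
Joint ranges: [-176.69, 176.69], [-43.24, 126.21], [12.49, 139.97], [-82, 262], [0, 151.66], [-163.58, 163.58]. Speed limits (degrees/s): [159.86, 159.86, 180, 180, 180, 180].

### API

Orientations are given as a 3x3 rotation matrix whose columns are the frame's x, y, z axes.
In Python, from rig import read_state, capture, hand_in gives the robot as it stands. The module is installed in compiled form; this text tells all that it offers.
- The arm moves only by the tool move_arm, never from a script. Its arguments are lists of equal length, an entry for each row: "linear": the shift along the tool's x, y, z in cm, a list of three; "angular": the turn, a rotation vector about the tool's x, y, z in rad, a list of three; "fingers": the gripper command: -1 is fully open, 1 is shut, values between are in proportion. In form: {"linear": [[tx, ty, tz], ...], "angular": [[wx, wy, wz], ...], "fingers": [fingers, ...]}. A call has 1 to 12 rows; each row is the pose to reach, as a shift and turn from the pose measured when the call began, along the tool's axes at that moment; what a row does not reach only later rows make up. A row lasts 1/12 s, in which the tool goes at most 41.7 mm and 7.16 degrees, less where a joint would pass 70% of its speed; a pose out of reach is approached as far as the arm can. A call with a gripper value outside its range is refused whole. The fingers move at their own pace and stop on an object; the grip force is fixed at half the most. Time passes only in rows, so rows that repeat a pose let the fingers close. It gives the time, the measured TCP pose, the force and the opening at its end, in the units of the state.
- read_state(): the state, without advancing time (a new reading comes with each control period).
- capture(name): name is "scene" or "top" or "wrist"; returns a dict with "color" (420x560x3 uint8, red, green, blue), "fx", "fy", "cx", "cy" (pixels), "k1" (the pictures are not rectified: a ray, as slopes to the right and down, at radius r is drawn at 1 + k1 r^2 times it, then the intrinsics apply), "view" (4x4, takes a point from world to camera coordinates); the wrist camera has in their place "hand_eye" (4x4, takes a point from camera to tool coordinates, whose origin is the TCP and whose axes are the flange's). Camera axes: x right, y down, z forward; pixel columns grow to the right and rows downward; lengths in m; the calibration is good to about 2 mm. A picture is of the moment at which its call begins: read the wrist's pose just before it. There is no depth.
- hand_in(): hands the job in, once; it reports no verdict.
The state is a dict: "time_s": time; "joint_positions": joint angles; "qvel": joint speeds; "tau": joint torques, N m; "position": TCP position; "tcp_rot": TCP orientation; "force": force on the tool from outside, world axes, zero at the start; "moment": the same for the moment, N m; "opening": opening from 0.0 (shut) to 1.0 (fully open).
Only numpy, scipy, OpenCV 4.12 (cv2) and the standard library are available. Lean on these libraries where they do the work, as an engineer would, in place of code of your own. Each camera call takes 0.05 s, during which the arm holds its last target. There are 200 camera calls.

### The job

Finish packing the cardboard carton: stand the spare spice jar (the tall slim one on the counter, not the wide jar) gently upright in the empty end of the row inside, in line with the two jars already there. Then close the carton: fold the two short end flaps down first, then both long side flaps down over them, so that all four lie flat. Leave the packed jars standing where they are and do not push the other things on the counter about.

Things in the scene. Friction and masses are not known exactly. Their poses are not given: they have to be found in the camera images.
- carton: Open plain brown cardboard carton, fixed to the counter, outside 128 (its x) x 180 (its y) x 122 mm high, walls and floor 4 mm thick, inside 120 x 172 x 118 mm deep. Origin: centre of its underside on the counter; its x points away from the robot, its y to the robot's left (turned by -0.15 to 0.45 rad), z up. Four flaps at the top. The row of jars stands along its y axis, on its centre line.
- gap (a point): The empty place in the row: centre of the free space on the carton's inner floor (4 mm above the counter), at the carton's left (+y) end, 56 mm from the carton's centre. A jar standing here clears the next jar by about 10 mm and the end wall by 7 mm.
- spare_jar: The spare spice jar: upright glass jar, cylinder 46 mm across and 106 mm tall including its screw lid (top 20 mm, 45 mm across), about 110 g, standing on the counter to the right of the carton. Origin: centre of its underside, z up.
- packed_jar_end: Spice jar of the same shape (46 mm across, 106 mm tall), already standing in the carton at its right (-y) end. Origin: centre of its underside.
- packed_jar_middle: Spice jar of the same shape, already standing in the middle of the carton. Origin: centre of its underside.
- end_flap_left (a joint): Angle of the short end flap on the carton's left (+y) end; 0 = folded down flat (closed), 1.57 = standing upright, more = leaning outward; starts between 1.8 and 2.2 (hinge stop at 2.7). The cardboard flap is 60 mm long from crease to free edge, 114 mm wide, 3 mm thick, with its crease 123.5 mm above the counter. It stays where it is left and needs about 1 N to fold; stop at 0.
- end_flap_right (a joint): Angle of the short end flap on the carton's right (-y) end; 0 = folded down flat (closed), 1.57 = standing upright, more = leaning outward; starts between 1.8 and 2.2 (hinge stop at 2.7). The cardboard flap is 60 mm long from crease to free edge, 114 mm wide, 3 mm thick, with its crease 123.5 mm above the counter. It stays where it is left and needs about 1 N to fold; stop at 0.
- side_flap_near (a joint): Angle of the long side flap on the side near the robot (-x); 0 = folded down flat (closed), 1.57 = standing upright, more = leaning outward; starts between 1.8 and 2.2 (hinge stop at 2.7). The cardboard flap is 60 mm long from crease to free edge, 180 mm wide, 3 mm thick, with its crease 127.5 mm above the counter. It stays where it is left and needs about 1 N to fold; stop at 0.
- side_flap_far (a joint): Angle of the long side flap on the side far from the robot (+x); 0 = folded down flat (closed), 1.57 = standing upright, more = leaning outward; starts between 1.8 and 2.2 (hinge stop at 2.7). The cardboard flap is 60 mm long from crease to free edge, 180 mm wide, 3 mm thick, with its crease 127.5 mm above the counter. It stays where it is left and needs about 1 N to fold; stop at 0.
- big_jar: Bystander: wider, lower jar, 68 mm across, 84 mm tall, on the counter. Origin: centre of its underside.
- ramekin: Bystander: white ceramic ramekin, 70 mm across, 42 mm tall. Origin: centre of its underside.
- small_ramekin: Bystander: smaller dark ceramic ramekin, 58 mm across, 34 mm tall, on the counter. Origin: centre of its underside.
- end_flap_left_crease (a point): Middle of the crease (hinge line) of end_flap_left, fixed on the carton's rim; axes as the carton's.
- end_flap_left_edge (a point): Middle of the free edge of end_flap_left, 60 mm from its crease; moves with the flap.
- end_flap_right_crease (a point): Middle of the crease (hinge line) of end_flap_right, fixed on the carton's rim; axes as the carton's.
- end_flap_right_edge (a point): Middle of the free edge of end_flap_right, 60 mm from its crease; moves with the flap.
- side_flap_near_crease (a point): Middle of the crease (hinge line) of side_flap_near, fixed on the carton's rim; axes as the carton's.
- side_flap_near_edge (a point): Middle of the free edge of side_flap_near, 60 mm from its crease; moves with the flap.
- side_flap_far_crease (a point): Middle of the crease (hinge line) of side_flap_far, fixed on the carton's rim; axes as the carton's.
- side_flap_far_edge (a point): Middle of the free edge of side_flap_far, 60 mm from its crease; moves with the flap.

How it is judged:
By the outcome, as a careful person would: the job done as asked, in the order asked, and still so for the second after the job is handed in, with the robot touching nothing.
It also fails if it takes over 61 s, if anything falls off the work surface, if the arm or the gripper's body presses on something with over 40 N, if the wrist force passes 120 N, or if a joint passes its speed limit or range.

## Working session

There is one attempt and no reset: what is moved stays moved. The work goes in short steps, Python scripts to look and compute and a tool call to move; the robot and the scene stay as the last step left them, time stands still between calls to the robot, and variables do not carry over. Pictures are saved under pics/ and viewed, about 8 in all and at most 12, crops included, and the job is handed in when it is done.

Besides the shell and the picture viewer there is one more tool, called after "Request:" as a command line: name --argument value ..., lists and objects as JSON in quotes. move_arm: Moves the arm, as the interface text tells. Its arguments: {"type":"object","properties":{"linear":{"type":"array"},"angular":{"type":"array"},"fingers":{"type":"array"}},"required":["linear","angular","fingers"]}

```bash
mkdir -p pics
cat > h.py <<'E'
import numpy as np, cv2
from rig import read_state, capture, hand_in
def K(c): return np.array([[c["fx"],0,c["cx"]],[0,c["fy"],c["cy"]],[0,0,1.]]), np.array([c["k1"],0,0,0,0.])
def view(c,s=None):
    if "view" in c: return np.array(c["view"])
    T=np.eye(4);T[:3,:3]=s["tcp_rot"];T[:3,3]=s["position"]
    return np.linalg.inv(T@np.array(c["hand_eye"]))
def ray(c,uv,V):
    k,d=K(c); n=cv2.undistortPoints(np.array(uv,float).reshape(-1,1,2),k,d).reshape(-1,2)
    C=np.linalg.inv(V); r=np.c_[n,np.ones(len(n))]@C[:3,:3].T
    return C[:3,3],r
def onplane(c,uv,z,V):
    o,r=ray(c,uv,V); return o+r*((z-o[2])/r[:,2])[:,None]
def proj(c,P,V):
    k,d=K(c); return cv2.projectPoints(np.array(P,float).reshape(-1,1,3),cv2.Rodrigues(V[:3,:3])[0],V[:3,3],k,d)[0].reshape(-1,2)
def save(c,n): cv2.imwrite("pics/"+n,c["color"][:,:,::-1])
E
python3 - <<'E'
from h import *
import pickle
s=read_state();d={'s':s}
for n in("scene","top","wrist"):
    c=capture(n);d[n]=c;save(c,n+"0.png")
    print(n,np.round(view(c,s),3).tolist(),c["fx"],c["k1"])
pickle.dump(d,open('d0.pkl','wb'))
print(s)
im=np.hstack([d["scene"]["color"],d["top"]["color"]])
E
```

```text
scene [[0.568, -0.823, 0.019, -0.166], [-0.621, -0.443, -0.646, 0.459], [0.54, 0.356, -0.763, 0.613], [0.0, 0.0, 0.0, 1.0]] 416.16104288237256 -0.01070892989803624
top [[-0.339, -0.941, -0.001, 0.351], [-0.902, 0.325, -0.284, 0.465], [0.268, -0.095, -0.959, 1.051], [0.0, 0.0, 0.0, 1.0]] 464.48015608738194 -0.07467855985999228
wrist [[0.375, 0.927, -0.003, -0.624], [0.884, -0.356, 0.303, -0.036], [0.28, -0.116, -0.953, 0.393], [0.0, 0.0, 0.0, 1.0]] 291.91492142819817 0.016326008028226275
{'time_s': 0.0, 'joint_positions': array([ 5.77826064e+01,  3.02776507e+01,  8.21559834e+01, -3.50106831e-04,
        6.76878989e+01, -1.02255813e+01]), 'qvel': array([-0.04517548, -0.01090669, -0.06914521,  0.04425736, -0.02940466,
       -0.02512654]), 'tau': array([ 3.97762669e-04, -4.40035415e+01, -1.76593602e+01,  6.34257286e-02,
        5.80510427e-02, -1.64166040e-04]), 'position': array([0.2336123 , 0.57892033, 0.22158796]), 'tcp_rot': array([[-9.27238040e-01,  3.74470760e-01, -1.12607196e-03],
       [ 3.74472269e-01,  9.27236371e-01, -1.79757202e-03],
       [ 3.70996715e-04, -2.08845988e-03, -9.99997750e-01]]), 'force': array([0.48777541, 1.09370093, 0.53800849]), 'moment': array([-0.03278707, -0.0202651 ,  0.00368166]), 'opening': 0.9975358397623237}
```

View pics/top0.png

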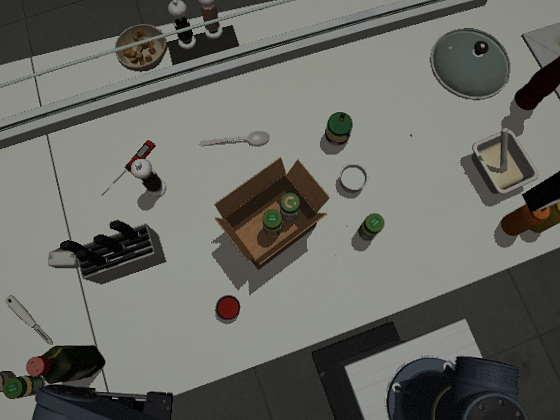

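View pics/scene0.png

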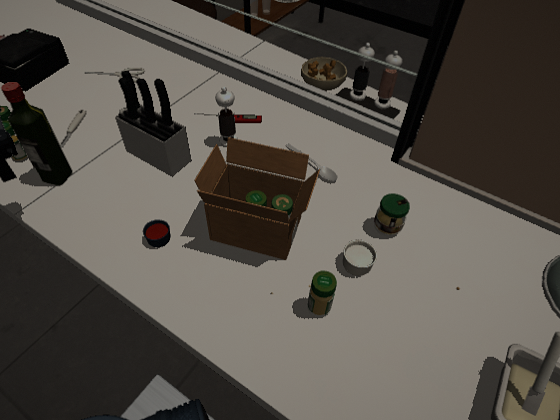

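The top view shows the spare jar's lid near (373,222), the packed lids near (290,200) and (271,217), the carton around (270,210), the ramekin at (353,178), the big jar at (339,125) and the small ramekin at (228,307). In the scene view the spare jar is near (323,280).

Run:
```python
from h import *
import pickle
d=pickle.load(open('d0.pkl','rb'))
for n,zs in(("top",0),("scene",0)):
    c=d[n];V=view(c);hsv=cv2.cvtColor(c["color"],cv2.COLOR_RGB2HSV)
    m=cv2.inRange(hsv,(45,90,40),(90,255,255))
    k,l,st,ce=cv2.connectedComponentsWithStats(m)
    for i in range(1,k):
        if st[i,4]>60: print(n,st[i],np.round(ce[i],1),np.round(onplane(c,[ce[i]],.108,V)[0],3))
    if n=="top":
        for nm,uv,z in(("ramekin",(353,178),.042),("small",(228,307),.034),("big",(339,123),.08),("mill",(141,166),.1)): print(nm,np.round(onplane(c,[uv],z,V)[0],3))
a=cv2.resize(d["top"]["color"][145:280,200:340],None,fx=4,fy=4,interpolation=3)
cv2.imwrite("pics/t1.png",a[:,:,::-1])
b=cv2.resize(d["scene"]["color"][130:265,185:325],None,fx=4,fy=4,interpolation=3)
cv2.imwrite("pics/s1.png",b[:,:,::-1])
```

```text
top [329 112  23  22 358] [339.6 123.5] [ 0.686 -0.031  0.108]
top [281 193  19  19 200] [290.3 202.4] [0.538 0.153 0.108]
top [265 212  14  13 117] [271.9 217.8] [0.518 0.205 0.108]
top [369 215  12  17 123] [374.6 222.2] [ 0.428 -0.013  0.108]
top [  3 378  19  21 240] [ 12.6 387.6] [0.35  0.857 0.108]
ramekin [ 0.562 -0.026  0.042]
small [0.368 0.369 0.034]
big [ 0.7   -0.038  0.08 ]
mill [0.748 0.458 0.1  ]
scene [247 192  18  12 128] [255.5 197.2] [0.519 0.206 0.108]
scene [272 194  21  16 171] [282.  202.3] [0.54  0.152 0.108]
scene [382 194  27  20 302] [393.7 203.8] [ 0.674 -0.043  0.108]
scene [313 274  20  15 187] [324.1 280.8] [ 0.427 -0.016  0.108]
```

View pics/t1.png

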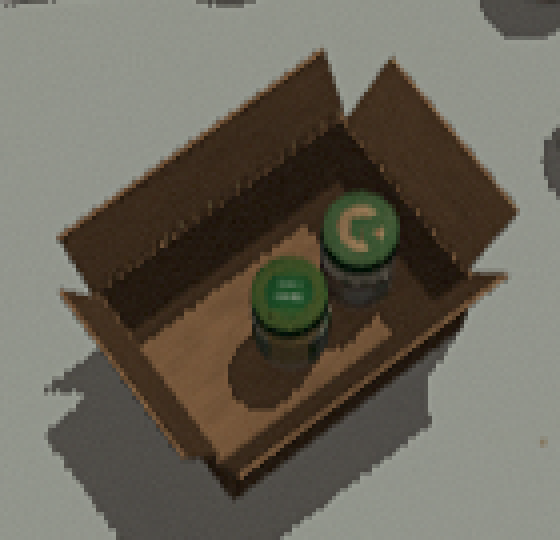

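View pics/s1.png

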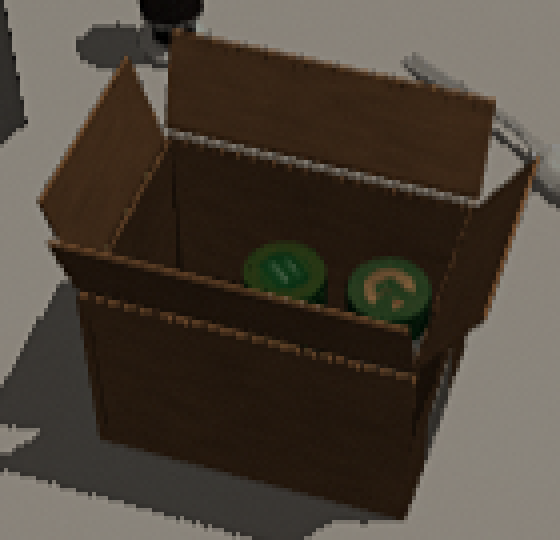

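Both crops show the carton open, with clear rim corners, flap edges and two base corners. I'll triangulate these.

Run:
```python
from h import *
import pickle
d=pickle.load(open('d0.pkl','rb'))
S=d["scene"];T=d["top"];VS=view(S);VT=view(T)
s=lambda a:(185+(a[0]+.5)/4-.5,130+(a[1]+.5)/4-.5); t=lambda a:(200+(a[0]+.5)/4-.5,145+(a[1]+.5)/4-.5)
b=onplane(S,[s((100,438)),s((405,518))],0,VS);print("base near L,R",b.round(4).tolist())
b2=onplane(S,[s((80,294)),s((415,376))],.1275,VS);print("rim near",b2.round(4).tolist())
b3=onplane(S,[s((163,132)),s((480,203))],.1275,VS);print("rim far S",b3.round(4).tolist())
b4=onplane(T,[t((103,290)),t((345,120))],.1275,VT);print("rim far T",b4.round(4).tolist())
for q in(b,b2,b3,b4):
    e=q[0]-q[1]; print("yaw",np.arctan2(-e[0],e[1]),"len",np.linalg.norm(e),"mid",q.mean(0))
def tri(a,c):
    o1,r1=ray(S,[s(a)],VS);o2,r2=ray(T,[t(c)],VT);A=np.c_[r1[0],-r2[0]];x=np.linalg.lstsq(A,o2-o1,rcond=None)[0]
    p,q=o1+x[0]*r1[0],o2+x[1]*r2[0];return ((p+q)/2).round(4).tolist(),round(np.linalg.norm(p-q),4)
for n,a,c in(("farL",(175,33),(60,238)),("farR",(493,100),(322,52)),("leftFar",(125,60),(62,292)),("leftNear",(40,202),(185,457)),("rightFar",(537,160),(392,60)),("rightNear",(485,320),(517,212)),("nearL",(50,243),(232,480)),("nearR",(410,330),(505,275)),("lidmid",(285,270),(290,292)),("lidend",(390,287),(360,230))): print(n,tri(a,c))
```

```text
base near L,R [[0.433, 0.2738, 0.0], [0.4881, 0.1027, 0.0]]
rim near [[0.4323, 0.2701, 0.1275], [0.4867, 0.1022, 0.1275]]
rim far S [[0.5496, 0.3108, 0.1275], [0.6057, 0.1386, 0.1275]]
rim far T [[0.5499, 0.3047, 0.1275], [0.5991, 0.1415, 0.1275]]
yaw 0.31167170960536983 len 0.1797826930981242 mid [0.46051854 0.188214   0.        ]
yaw 0.3139046806244332 len 0.17646747719390962 mid [0.4595047  0.18615445 0.1275    ]
yaw 0.31477171416088756 len 0.18106528293281168 mid [0.57764655 0.22469744 0.1275    ]
yaw 0.2931765374718327 len 0.17052312647492654 mid [0.57449685 0.22310585 0.1275    ]
farL ([0.5706, 0.3158, 0.1811], np.float64(0.0019))
farR ([0.6224, 0.147, 0.1844], np.float64(0.0015))
leftFar ([0.541, 0.3247, 0.1789], np.float64(0.0008))
leftNear ([0.4348, 0.2909, 0.1797], np.float64(0.0005))
rightFar ([0.6085, 0.1106, 0.1732], np.float64(0.0006))
rightNear ([0.503, 0.0769, 0.1714], np.float64(0.0016))
nearL ([0.4168, 0.2709, 0.1777], np.float64(0.0037))
nearR ([0.4699, 0.0979, 0.1816], np.float64(0.0019))
lidmid ([0.5176, 0.2044, 0.1107], np.float64(0.0009))
lidend ([0.5397, 0.1533, 0.1099], np.float64(0.0027))
```

Request:
move_arm --linear '[[-3, -2, -1.5], [-6, -4, -1.5], [-9, -6, -1.5], [-12, -8, -1.5], [-15.5, -10, -1.5], [-19, -12.5, -1.5], [-22.5, -15, -1.5], [-26, -17, -1.5], [-29.5, -19.5, -1.5], [-33, -22, -1.5], [-36.8, -24.3, -1.5], [-36.8, -24.3, -1.5]]' --angular '[[0, 0, 0.08], [0, 0, 0.17], [0, 0, 0.26], [0, 0, 0.35], [0, 0, 0.44], [0, 0, 0.53], [0, 0, 0.62], [0, 0, 0.71], [0, 0, 0.8], [0, 0, 0.874], [0, 0, 0.874], [0, 0, 0.874]]' --fingers '[1, 1, 1, 1, 1, 1, 1, 1, 1, 1, 1, 1]'

```text
time_s: 1.15
position: [0.4883, 0.211, 0.2372]
tcp_rot: [[-0.303, 0.953, 0.003], [0.953, 0.303, -0.003], [-0.004, 0.002, -1.0]]
force: [0.4, 0.7, -0.0]
opening: 0.173
```

```bash
cat >> h.py <<'E'
C0=np.array([.519,.206]);YAW=.312
R2=np.array([[np.cos(YAW),-np.sin(YAW)],[np.sin(YAW),np.cos(YAW)]])
def tocart(p): return np.r_[R2.T@(np.array(p[:2])-C0),p[2]]
def st():
    s=read_state();R=s["tcp_rot"];a=np.degrees(np.arctan2(R[1,1],R[0,1]))-np.degrees(YAW)
    print("t",round(s["time_s"],2),"cart(mm)",(tocart(s["position"])*1e3).round(1),"yawerr",round(a,2),"tilt",R[:2,2].round(3),"F",s["force"].round(1),"op",round(s["opening"],3));return s
E
python3 - <<'E'
from h import *
s=st(); c=capture("wrist");save(c,"w1.png"); c=capture("top");save(c,"t2.png")
E
```

```text
t 1.15 cart(mm) [-27.7  14.2 237.2] yawerr -0.26 tilt [ 0.003 -0.003] F [ 0.4  0.7 -0. ] op 0.173
```

View pics/t2.png

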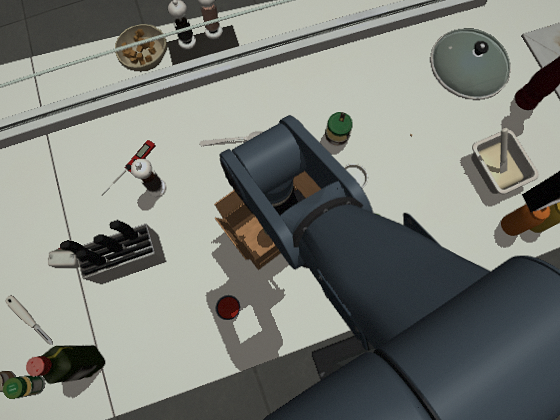

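The top view shows the arm over the carton and nothing disturbed. Next I'll fold the side flaps further outward to make room for the gripper body.

Request:
move_arm --linear '[[0, 0, 3], [0, 0, 6], [0, 0, 8.2], [0, -1.5, 8.2], [0, -3, 8.2], [0, -4.5, 8.2], [0, -6, 8.2], [0, -7.2, 8.2], [0, -7.2, 8.2], [0, -4, 8.2], [0, 0, 8.2], [0, 3, 8.2]]' --angular '[[0, 0, 0], [0, 0, 0], [0, 0, 0], [0, 0, 0], [0, 0, 0], [0, 0, 0], [0, 0, 0], [0, 0, 0], [0, 0, 0], [0, 0, 0], [0, 0, 0], [0, 0, 0]]' --fingers '[1, 1, 1, 1, 1, 1, 1, 1, 1, 1, 1, 1]'

```text
time_s: 2.25
position: [0.5161, 0.2255, 0.1554]
tcp_rot: [[-0.305, 0.952, 0.002], [0.952, 0.305, -0.0], [-0.001, 0.002, -1.0]]
force: [0.6, -0.3, 0.7]
opening: 0.007
```

```bash
python3 -c "
from h import *
st()"
```

```text
t 2.25 cart(mm) [  3.3  19.4 155.4] yawerr -0.11 tilt [ 0.002 -0.   ] F [ 0.6 -0.3  0.7] op 0.007
```

Request:
move_arm --linear '[[0, 2, 0], [0, 4, 0], [0, 5.5, 0], [0, 7, 0], [0, 8.5, 0], [0, 9.6, 0], [0, 9.6, 0], [0, 6, 0], [0, 2, 0], [2, 0, 0], [4.5, 0, 0], [6, 0, 0]]' --angular '[[0, 0, 0], [0, 0, 0], [0, 0, 0], [0, 0, 0], [0, 0, 0], [0, 0, 0], [0, 0, 0], [0, 0, 0], [0, 0, 0], [0, 0, 0], [0, 0, 0], [0, 0, 0]]' --fingers '[1, 1, 1, 1, 1, 1, 1, 1, 1, 1, 1, 1]'

```text
time_s: 3.25
position: [0.4943, 0.284, 0.1554]
tcp_rot: [[-0.306, 0.952, -0.001], [0.952, 0.306, 0.0], [0.0, -0.001, -1.0]]
force: [0.4, -0.1, -0.2]
opening: 0.006
```

Request:
move_arm --linear '[[1.5, 0, 0], [3, 0, 0], [4, 0, 0], [4, 0, 0], [1, 0, -1], [-1, 0, -4], [-1, 0, -8]]' --angular '[[0, 0, 0], [0, 0, 0], [0, 0, 0], [0, 0, 0], [0, 0, 0], [0, 0, 0], [0, 0, 0]]' --fingers '[1, 1, 1, 1, 1, 1, 1]'

```text
time_s: 3.83
position: [0.4959, 0.2706, 0.2329]
tcp_rot: [[-0.304, 0.953, -0.009], [0.953, 0.304, -0.005], [-0.002, -0.01, -1.0]]
force: [0.5, 0.6, 0.1]
opening: 0.009
```

```bash
python3 -c "
from h import *
s=st()
# jar
p=tocart([.4275,-.0145,.108]);print(p*1e3)
"
```

```text
t 3.83 cart(mm) [ -2.2  68.6 232.9] yawerr -0.19 tilt [-0.009 -0.005] F [0.5 0.6 0.1] op 0.009
[-154.7677953  -181.76751508  108.        ]
```

Request:
move_arm --linear '[[-2.5, -1.5, -1], [-5, -3, -1], [-7.5, -4.5, -1], [-10, -6, -1], [-12.5, -7.5, -1], [-15, -9, -1], [-17.5, -10.5, -1], [-20, -12, -1], [-22.5, -13.8, -1], [-25, -15.3, -1], [-25, -15.3, -1], [-25, -15.3, -1]]' --angular '[[0, 0, 0], [0, 0, 0], [0, 0, 0], [0, 0, 0], [0, 0, 0], [0, 0, 0], [0, 0, 0], [0, 0, 0], [0, 0, 0], [0, 0, 0], [0, 0, 0], [0, 0, 0]]' --fingers '[-1, -1, -1, -1, -1, -1, -1, -1, -1, -1, -1, -1]'

```text
time_s: 4.83
position: [0.4258, -0.0153, 0.2449]
tcp_rot: [[-0.3, 0.954, -0.009], [0.954, 0.3, -0.004], [-0.002, -0.009, -1.0]]
force: [0.6, -0.3, 0.5]
opening: 0.83
```

Run:
```python
from h import *
s=st(); c=capture("wrist");save(c,"w2.png");V=view(c,s)
t=capture("top");save(t,"t3.png")
hsv=cv2.cvtColor(c["color"],cv2.COLOR_RGB2HSV)
m=cv2.inRange(hsv,(40,80,30),(90,255,255))
k,l,S,ce=cv2.connectedComponentsWithStats(m)
for i in range(1,k):
    if S[i,4]>100: print(S[i],ce[i],tocart(onplane(c,[ce[i]],.106,V)[0])*1e3)
a=np.vstack([c["color"][:300],cv2.resize(t["color"][140:290,180:460],(560,300))]);cv2.imwrite("pics/m3.png",a[:,:,::-1])
```

```text
t 4.83 cart(mm) [-156.6 -182.   244.9] yawerr -0.42 tilt [-0.009 -0.004] F [ 0.6 -0.3  0.5] op 0.83
[431   0  60  25 974] [457.31416838   9.78234086] [ -7.50224422 -15.46202268 106.        ]
[410  27  26  15 128] [424.953125   35.1953125] [-32.77048329 -34.55746939 106.        ]
[ 428   33   61   56 2000] [457.0165  61.571 ] [ -0.41627175 -56.52275765 106.        ]
[ 271  169   41   43 1290] [290.81782946 189.90155039] [-154.24893003 -178.20428254  106.        ]
[468 244  48  25 568] [495.02816901 253.80633803] [  75.22130401 -253.86711344  106.        ]
```

View pics/m3.png

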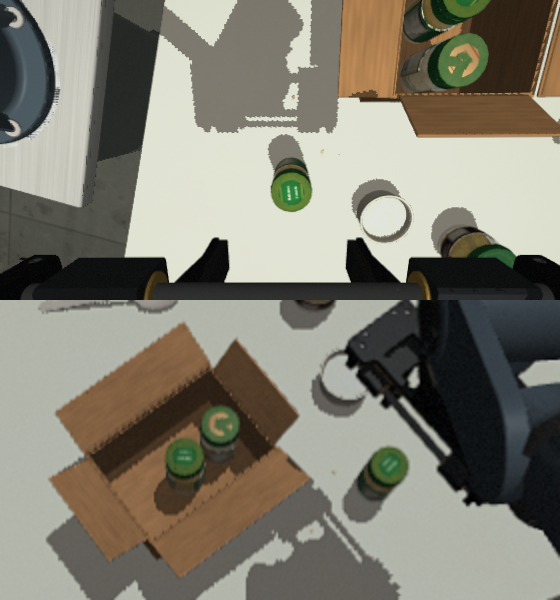

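The wrist view puts the jar lid at (291,191). The top crop shows all three pushed flaps leaning well out, with the packed jars standing. I'll descend and grip.

Request:
move_arm --linear '[[0.2, 0.25, 1], [0.2, 0.25, 3], [0.2, 0.25, 5], [0.2, 0.25, 7], [0.2, 0.25, 9], [0.2, 0.25, 11], [0.2, 0.25, 13], [0.2, 0.25, 14.5], [0.2, 0.25, 15.5], [0.2, 0.25, 16.4], [0.2, 0.25, 16.4], [0.2, 0.25, 16.4]]' --angular '[[-0.009, 0.002, -0.007], [-0.009, 0.002, -0.007], [-0.009, 0.002, -0.007], [-0.009, 0.002, -0.007], [-0.009, 0.002, -0.007], [-0.009, 0.002, -0.007], [-0.009, 0.002, -0.007], [-0.009, 0.002, -0.007], [-0.009, 0.002, -0.007], [-0.009, 0.002, -0.007], [-0.009, 0.002, -0.007], [-0.009, 0.002, -0.007]]' --fingers '[-1, -1, -1, -1, -1, -1, -1, -1, -1, -1, -1, -1]'

```text
time_s: 5.93
position: [0.4265, -0.0107, 0.0805]
tcp_rot: [[-0.312, 0.95, -0.002], [0.95, 0.312, 0.001], [0.002, -0.001, -1.0]]
force: [0.5, -0.1, 0.3]
opening: 1.001
```

Run:
```python
from h import *
s=st(); c=capture("wrist");V=view(c,s)
hsv=cv2.cvtColor(c["color"],cv2.COLOR_RGB2HSV)
m=cv2.inRange(hsv,(40,80,30),(90,255,255))
k,l,S,ce=cv2.connectedComponentsWithStats(m)
for i in range(1,k):
    if S[i,4]>400:
        b=S[i]; w=b[2]; q=[(b[0]+w/2,b[1]+b[3]-w/2),(b[0]+w/2,b[1]+w/2),(b[0],b[1]+b[3]-w/2),(b[0]+w,b[1]+b[3]-w/2)]
        print(b,ce[i],(np.array([tocart(p) for p in onplane(c,q,.106,V)])*1e3).round(1).tolist())
```

```text
t 5.93 cart(mm) [-154.6 -177.8   80.5] yawerr 0.29 tilt [-0.002  0.001] F [ 0.5 -0.1  0.3] op 1.001
[259 196  60  34 479] [299.82254697 211.67223382] [[-154.1, -134.9, 106.0], [-154.0, -148.6, 106.0], [-168.7, -135.0, 106.0], [-139.4, -134.8, 106.0]]
[ 249  229   80   54 3270] [288.22996942 257.94892966] [[-153.9, -157.9, 106.0], [-153.8, -172.9, 106.0], [-174.4, -158.0, 106.0], [-133.4, -157.8, 106.0]]
```

Request:
move_arm --linear '[[-0.2, 0.05, 0], [-0.2, 0.05, 0], [-0.2, 0.05, 0], [-0.2, 0.05, 0], [-0.2, 0.05, 0], [-0.2, 0.05, 0], [-0.2, 0.05, 0], [-0.2, 0.05, 0], [-0.2, 0.05, 0], [-0.2, 0.05, 0]]' --angular '[[0, 0, 0], [0, 0, 0], [0, 0, 0], [0, 0, 0], [0, 0, 0], [0, 0, 0], [0, 0, 0], [0, 0, 0], [0, 0, 0], [0, 0, 0]]' --fingers '[-0.4, 0, 0.2, 0.4, 0.6, 1, 1, 1, 1, 1]'

```text
time_s: 6.82
position: [0.428, -0.0128, 0.081]
tcp_rot: [[-0.311, 0.95, -0.0], [0.95, 0.311, 0.001], [0.001, -0.0, -1.0]]
force: [0.2, 0.0, 1.1]
opening: 0.507
```

Request:
move_arm --linear '[[0, 0, -1], [0, 0, -3], [0, 0, -6], [0, 0, -9], [0, 0, -12], [0, 0, -15], [0, 0, -17], [0, 0, -19], [0, 0, -19], [0, 0, -19]]' --angular '[[0, 0, 0], [0, 0, 0], [0, 0, 0], [0, 0, 0], [0, 0, 0], [0, 0, 0], [0, 0, 0], [0, 0, 0], [0, 0, 0], [0, 0, 0]]' --fingers '[1, 1, 1, 1, 1, 1, 1, 1, 1, 1]'

```text
time_s: 7.65
position: [0.4282, -0.0129, 0.2713]
tcp_rot: [[-0.311, 0.95, 0.001], [0.95, 0.311, 0.0], [-0.0, 0.001, -1.0]]
force: [0.1, 0.3, -2.2]
opening: 0.51
```

Run:
```python
from h import *
s=st(); c=capture("scene");save(c,"s4.png")
w=capture("wrist");save(w,"w4.png")
a=np.hstack([c["color"][60:,160:460],w["color"][60:,180:400]]);cv2.imwrite("pics/m4.png",cv2.resize(a,None,fx=1.5,fy=1.5)[:,:,::-1])
```

```text
t 7.65 cart(mm) [-153.7 -180.5  271.3] yawerr 0.27 tilt [0.001 0.   ] F [ 0.1  0.3 -2.2] op 0.51
```

View pics/m4.png

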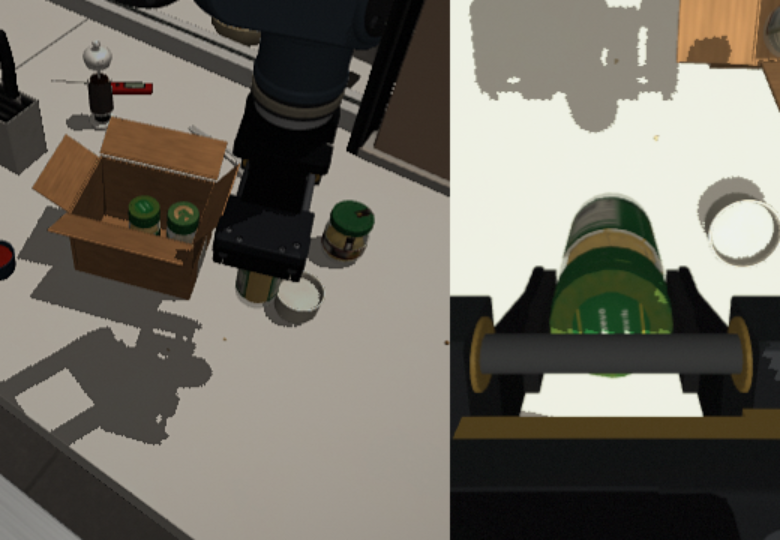

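Jar held upright; packed jars still standing. Checking the jar's offset in the grip, then moving over the gap.

Run:
```python
from h import *
s=st(); c=capture("wrist");V=view(c,s)
z=s["position"][2]-.081+.106
print((tocart(onplane(c,[(288,270)],z,V)[0])-tocart(s["position"]))*1e3)
hsv=cv2.cvtColor(c["color"],cv2.COLOR_RGB2HSV)
m=cv2.inRange(hsv,(35,80,30),(90,255,255))
for r in range(228,312,6):
    x=np.where(m[r,240:340])[0]; 
    if len(x): print(r,x[0]+240,x[-1]+240,len(x))
```

```text
t 7.75 cart(mm) [-154.8 -179.8  269.6] yawerr 0.27 tilt [-0.003  0.001] F [-0.1 -0.4 -0.7] op 0.51
[ 0.2837898   3.98377734 25.        ]
228 270 304 35
234 261 313 53
240 256 318 63
246 253 321 69
252 251 324 74
258 249 325 77
264 248 326 78
270 247 327 71
276 246 328 74
282 247 326 68
```

Request:
move_arm --linear '[[2, 1.3, 0], [4.3, 2.8, 0], [6.6, 4.3, 0], [9, 5.9, 0], [11.4, 7.4, 0], [13.8, 9, 0], [16.2, 10.5, 0], [18.6, 12.1, 0], [20.8, 13.5, 0], [22.6, 14.7, 0], [23.6, 15.4, 0], [23.6, 15.4, 0]]' --angular '[[0, 0, 0], [0, 0, 0], [0, 0, 0], [0, 0, 0], [0, 0, 0], [0, 0, 0], [0, 0, 0], [0, 0, 0], [0, 0, 0], [0, 0, 0.005], [0, 0, 0.005], [0, 0, 0.005]]' --fingers '[1, 1, 1, 1, 1, 1, 1, 1, 1, 1, 1, 1]'

```text
time_s: 8.8
position: [0.4996, 0.2614, 0.2677]
tcp_rot: [[-0.309, 0.951, -0.006], [0.951, 0.309, 0.002], [0.003, -0.005, -1.0]]
force: [0.6, 0.0, -1.9]
opening: 0.509
```

Run:
```python
from h import *
s=st(); c=capture("scene");save(c,"s5.png");w=capture("wrist");save(w,"w5.png");t=capture("top");save(t,"t5.png")
a=np.hstack([cv2.resize(c["color"][90:290,160:360],(400,400)),cv2.resize(w["color"],(533,400))[:,100:500]]);cv2.imwrite("pics/m5.png",a[:,:,::-1])
```

```text
t 8.8 cart(mm) [ -1.5  58.7 267.7] yawerr 0.13 tilt [-0.006  0.002] F [ 0.6  0.  -1.9] op 0.509
```

View pics/m5.png

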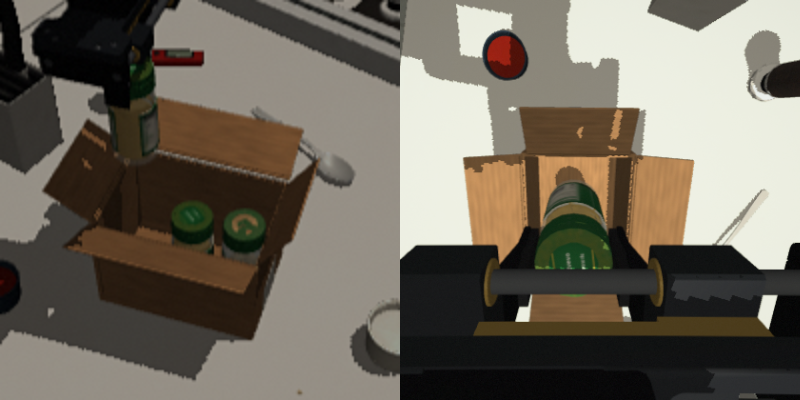

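Run:
```python
from h import *
s=st(); c=capture("wrist");V=view(c,s)
q=[((x-300)*1.0507,y*1.05) for x,y in((526,155),(636,155),(524,200),(637,200),(520,107),(643,110))]
print((np.array([tocart(p) for p in onplane(c,q,.1255,V)])*1e3).round(1))
```

```text
t 8.95 cart(mm) [ -3.1  56.2 268.6] yawerr -0.03 tilt [-0.007  0.   ] F [-0.  -0.4 -0.7] op 0.508
[[-56.4  88.8 125.5]
 [ 64.8  88.8 125.5]
 [-61.5  36.4 125.5]
 [ 69.4  36.6 125.5]
 [-60.  139.2 125.5]
 [ 68.8 136.1 125.5]]
```

Request:
move_arm --linear '[[-0.05, 0.4, 0], [-0.05, 0.45, 2], [-0.05, 0.45, 4], [-0.05, 0.45, 6], [-0.05, 0.45, 8], [-0.05, 0.45, 10], [-0.05, 0.45, 12], [-0.05, 0.45, 13.5], [-0.05, 0.45, 15], [-0.05, 0.45, 16], [-0.05, 0.45, 16.5], [-0.05, 0.45, 16.5]]' --angular '[[-0.006, -0.001, 0], [-0.006, -0.001, 0], [-0.006, -0.001, 0], [-0.006, -0.001, 0], [-0.006, -0.001, 0], [-0.006, -0.001, 0], [-0.006, -0.001, 0], [-0.006, -0.001, 0], [-0.006, -0.001, 0], [-0.006, -0.001, 0], [-0.006, -0.001, 0], [-0.006, -0.001, 0]]' --fingers '[1, 1, 1, 1, 1, 1, 1, 1, 1, 1, 1, 1]'

```text
time_s: 10.0
position: [0.5021, 0.2586, 0.1031]
tcp_rot: [[-0.305, 0.952, -0.002], [0.952, 0.305, 0.001], [0.001, -0.001, -1.0]]
force: [1.7, -0.7, -0.7]
opening: 0.504
```

Run:
```python
from h import *
st()
```

```text
t 10.0 cart(mm) [  0.   55.2 103.1] yawerr -0.12 tilt [-0.002  0.001] F [ 1.7 -0.7 -0.7] op 0.504
```

Request:
move_arm --linear '[[0.05, 0.15, 0.4], [0.05, 0.15, 0.8], [0.05, 0.15, 1.1], [0.05, 0.15, 1.3], [0.05, 0.15, 1.45], [0.05, 0.15, 1.55], [0.05, 0.15, 1.65], [0.05, 0.15, 1.7], [0.05, 0.15, 1.75], [0.05, 0.15, 1.75]]' --angular '[[0, 0, 0], [0, 0, 0], [0, 0, 0], [0, 0, 0], [0, 0, 0], [0, 0, 0], [0, 0, 0], [0, 0, 0], [0, 0, 0], [0, 0, 0]]' --fingers '[1, 1, 1, 1, 1, 1, 1, 1, 1, 1]'

```text
time_s: 10.83
position: [0.5033, 0.2595, 0.0855]
tcp_rot: [[-0.305, 0.952, -0.002], [0.952, 0.305, 0.001], [0.001, -0.001, -1.0]]
force: [-0.3, -0.7, 0.1]
opening: 0.508
```

Run:
```python
from h import *
for i in range(3): st();c=capture("wrist")
```

```text
t 10.83 cart(mm) [ 1.4 55.8 85.5] yawerr -0.12 tilt [-0.002  0.001] F [-0.3 -0.7  0.1] op 0.508
t 10.88 cart(mm) [ 1.5 55.8 85.6] yawerr -0.12 tilt [-0.002  0.001] F [ 0.2  0.6 -1.5] op 0.508
t 10.93 cart(mm) [ 1.5 55.8 85.6] yawerr -0.12 tilt [-0.002  0.001] F [-0.2  0.6 -1.4] op 0.507
```

Request:
move_arm --linear '[[0, 0, 0.04], [0, 0, 0.08], [0, 0, 0.1], [0, 0, 0.1]]' --angular '[[0, 0, 0], [0, 0, 0], [0, 0, 0], [0, 0, 0]]' --fingers '[1, 1, 1, 1]'

```text
time_s: 11.32
position: [0.5034, 0.2596, 0.085]
tcp_rot: [[-0.305, 0.952, -0.001], [0.952, 0.305, 0.001], [0.001, -0.001, -1.0]]
force: [-1.1, -0.9, 1.5]
opening: 0.508
```

Run:
```python
from h import *
for i in range(2): st();c=capture("wrist")
```

```text
t 11.32 cart(mm) [ 1.6 55.8 85. ] yawerr -0.12 tilt [-0.001  0.001] F [-1.1 -0.9  1.5] op 0.508
t 11.37 cart(mm) [ 1.6 55.8 85. ] yawerr -0.12 tilt [-0.001  0.001] F [-1.3  0.5  2.6] op 0.515
```

Contact. Release partly and retreat straight up.

Request:
move_arm --linear '[[0, 0, 0], [0, 0, 0], [0, 0, 0], [0, 0, 0], [0, 0, -0.5], [0, 0, -1.5], [0, 0, -3.5], [0, 0, -6], [0, 0, -9], [0, 0, -12], [0, 0, -14], [0, 0, -14]]' --angular '[[0, 0, 0], [0, 0, 0], [0, 0, 0], [0, 0, 0], [0, 0, 0], [0, 0, 0], [0, 0, 0], [0, 0, 0], [0, 0, 0], [0, 0, 0], [0, 0, 0], [0, 0, 0]]' --fingers '[-0.15, -0.3, -0.45, -0.45, -0.45, -0.45, -0.45, -0.45, -0.45, -0.45, -0.45, -0.45]'

```text
time_s: 12.42
position: [0.5067, 0.2605, 0.231]
tcp_rot: [[-0.305, 0.952, 0.01], [0.952, 0.305, 0.004], [0.001, 0.011, -1.0]]
force: [0.1, -0.0, 0.7]
opening: 0.729
```

Run:
```python
from h import *
s=st(); c=capture("scene");w=capture("wrist");t=capture("top")
V=view(c);hsv=cv2.cvtColor(c["color"],cv2.COLOR_RGB2HSV)
m=cv2.inRange(hsv,(40,90,30),(90,255,255));k,l,S,ce=cv2.connectedComponentsWithStats(m)
for i in range(1,k):
    if S[i,4]>60: print(S[i],(tocart(onplane(c,[ce[i]],.11,V)[0])*1e3).round(1))
a=np.hstack([cv2.resize(c["color"][120:280,170:330],(400,400)),cv2.resize(w["color"],(533,400))[:,100:500]]);cv2.imwrite("pics/m6.png",a[:,:,::-1])
```

```text
t 12.42 cart(mm) [  5.1  55.7 231. ] yawerr -0.11 tilt [0.01  0.004] F [ 0.1 -0.   0.7] op 0.729
[  0 120  11  12 101] [ 35.6 662.9 110. ]
[222 184  21  15 248] [ -0.4  52.7 110. ]
[246 191  21  16 252] [ -3.7  -2.  110. ]
[272 194  21  17 201] [  0.9 -58.6 110. ]
[382 194  27  21 396] [  68.3 -285.2  110. ]
```

View pics/m6.png

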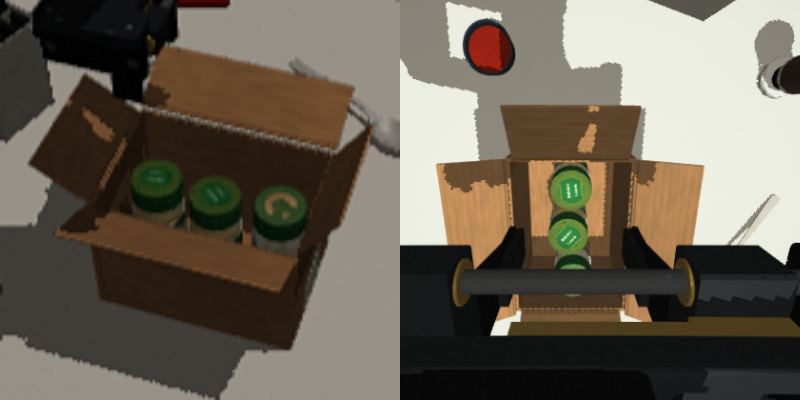

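All three jars stand in line in the carton (lids near carton y +54, −1, −58 mm). Now the left end flap: I'll go outside it with the fingers shut.

Request:
move_arm --linear '[[2, -0.2, 0], [5, -0.2, 0], [8, -0.2, 0], [10.5, -0.2, 0], [11, -0.2, 0.5], [11, -0.2, 3], [11, -0.2, 6], [11, -0.2, 8.3], [11, -0.2, 8.7], [11, -0.2, 8.7]]' --angular '[[0.011, 0, 0], [0.011, 0, 0], [0.011, 0, 0], [0.011, 0, 0], [0.011, 0, 0], [0.011, 0, 0], [0.011, 0, 0], [0.011, 0, 0], [0.011, 0, 0], [0.011, 0, 0]]' --fingers '[1, 1, 1, 1, 1, 1, 1, 1, 1, 1]'

```text
time_s: 13.4
position: [0.4657, 0.362, 0.1354]
tcp_rot: [[-0.305, 0.952, -0.018], [0.952, 0.305, -0.006], [-0.0, -0.019, -1.0]]
force: [0.5, 0.2, 0.6]
opening: 0.06
```

Run:
```python
from h import *
st()
```

```text
t 13.4 cart(mm) [ -2.8 164.8 135.4] yawerr -0.14 tilt [-0.018 -0.006] F [0.5 0.2 0.6] op 0.06
```

Request:
move_arm --linear '[[-2, 0.3, -0.5], [-3.5, 0.3, -1.2], [-4.7, 0.3, -1.6], [-5.9, 0.3, -2], [-7.1, 0.3, -2.4], [-8.1, 0.3, -2.7], [-9.1, 0.3, -2.7], [-9.9, 0.3, -2.3], [-10.5, 0.3, -1.7], [-10.9, 0.3, -1], [-11.2, 0.3, -0.3], [-11.3, 0.3, 0.3]]' --angular '[[-0.015, 0, 0], [-0.015, 0, 0], [-0.015, 0, 0], [-0.015, 0, 0], [-0.015, 0, 0], [-0.015, 0, 0], [-0.015, 0, 0], [-0.015, 0, 0], [-0.015, 0, 0], [-0.015, 0, 0], [-0.015, 0, 0], [-0.015, 0, 0]]' --fingers '[1, 1, 1, 1, 1, 1, 1, 1, 1, 1, 1, 1]'

```text
time_s: 14.4
position: [0.5027, 0.2545, 0.131]
tcp_rot: [[-0.304, 0.953, -0.005], [0.953, 0.304, -0.002], [-0.0, -0.005, -1.0]]
force: [-0.8, -0.3, -0.3]
opening: 0.004
```

Run:
```python
from h import *
st()
```

```text
t 14.4 cart(mm) [ -0.6  51.2 131. ] yawerr -0.15 tilt [-0.005 -0.002] F [-0.8 -0.3 -0.3] op 0.004
```

Request:
move_arm --linear '[[-0.4, 0, 0.2], [-0.6, 0, 0.4], [-0.6, 0, 0.5], [-0.6, 0, 0.6], [-0.6, 0, 0.65], [-0.6, 0, 0.65]]' --angular '[[0, 0, 0], [0, 0, 0], [0, 0, 0], [0, 0, 0], [0, 0, 0], [0, 0, 0]]' --fingers '[1, 1, 1, 1, 1, 1]'

```text
time_s: 14.9
position: [0.5041, 0.2483, 0.1253]
tcp_rot: [[-0.305, 0.952, -0.006], [0.952, 0.305, -0.004], [-0.002, -0.006, -1.0]]
force: [-2.3, -2.6, 4.4]
opening: 0.009
```

Run:
```python
from h import *
for i in range(2): st();capture("wrist")
```

```text
t 14.9 cart(mm) [ -1.2  44.8 125.3] yawerr -0.1 tilt [-0.006 -0.004] F [-2.3 -2.6  4.4] op 0.009
t 14.95 cart(mm) [ -1.3  44.8 125.3] yawerr -0.1 tilt [-0.006 -0.004] F [-2.8 -3.1  4.1] op 0.009
```

Request:
move_arm --linear '[[0, 0, -2], [0, 0, -5], [-1.5, 0.1, -8], [-5, 0.1, -9], [-8.5, 0.1, -9], [-12, 0.1, -9], [-15.5, 0.1, -9], [-19, 0.1, -9], [-21.5, 0.1, -8.5], [-22, 0.1, -6], [-22, 0.1, -3], [-22, 0.1, -1]]' --angular '[[0, 0, 0], [0, 0, 0], [0, 0, 0], [0, 0, 0], [0, 0, 0], [0, 0, 0], [0, 0, 0], [0, 0, 0], [0, 0, 0], [0, 0, 0], [0, 0, 0], [0, 0, 0]]' --fingers '[1, 1, 1, 1, 1, 1, 1, 1, 1, 1, 1, 1]'

```text
time_s: 16.0
position: [0.572, 0.0384, 0.134]
tcp_rot: [[-0.304, 0.953, -0.006], [0.953, 0.304, -0.003], [-0.001, -0.007, -1.0]]
force: [-0.8, 0.3, 0.4]
opening: 0.003
```

Run:
```python
from h import *
st()
```

```text
t 16.0 cart(mm) [  -1.  -175.8  134. ] yawerr -0.21 tilt [-0.006 -0.003] F [-0.8  0.3  0.4] op 0.003
```

Request:
move_arm --linear '[[2.6, 0, -1.1], [4.6, 0, -1.4], [5.8, 0, -1.7], [7, 0, -2.1], [8.2, 0, -2.5], [9.2, 0, -2.8], [10.2, 0, -2.8], [11, 0, -2.4], [11.6, 0, -1.8], [12, 0, -1.1], [12.3, 0, -0.4], [12.6, 0, 0.2]]' --angular '[[0, 0, 0], [0, 0, 0], [0, 0, 0], [0, 0, 0], [0, 0, 0], [0, 0, 0], [0, 0, 0], [0, 0, 0], [0, 0, 0], [0, 0, 0], [0, 0, 0], [0, 0, 0]]' --fingers '[1, 1, 1, 1, 1, 1, 1, 1, 1, 1, 1, 1]'

```text
time_s: 17.0
position: [0.5333, 0.1585, 0.1306]
tcp_rot: [[-0.303, 0.953, -0.007], [0.953, 0.303, -0.003], [-0.001, -0.008, -1.0]]
force: [0.5, -0.5, 0.7]
opening: 0.005
```

Request:
move_arm --linear '[[0.4, 0, 0.2], [0.6, 0, 0.4], [0.6, 0, 0.55], [0.6, 0, 0.65], [0.6, 0, 0.7], [0.6, 0, 0.7]]' --angular '[[0, 0, 0], [0, 0, 0], [0, 0, 0], [0, 0, 0], [0, 0, 0], [0, 0, 0]]' --fingers '[1, 1, 1, 1, 1, 1]'

```text
time_s: 17.5
position: [0.5307, 0.1645, 0.1251]
tcp_rot: [[-0.303, 0.953, -0.008], [0.953, 0.303, -0.003], [-0.0, -0.009, -1.0]]
force: [-4.3, -0.3, 10.1]
opening: 0.009
```

Run:
```python
from h import *
st();c=capture("scene");w=capture("wrist");t=capture("top");st()
a=np.hstack([cv2.resize(c["color"][120:280,170:330],(400,400)),cv2.resize(t["color"][140:290,190:340],(400,400))]);cv2.imwrite("pics/m7.png",a[:,:,::-1])
```

```text
t 17.5 cart(mm) [ -1.6 -43.1 125.1] yawerr -0.23 tilt [-0.008 -0.003] F [-4.3 -0.3 10.1] op 0.009
t 17.65 cart(mm) [ -1.6 -43.1 125. ] yawerr -0.23 tilt [-0.008 -0.003] F [-3.8 -0.2 10.9] op 0.007
```

View pics/m7.png

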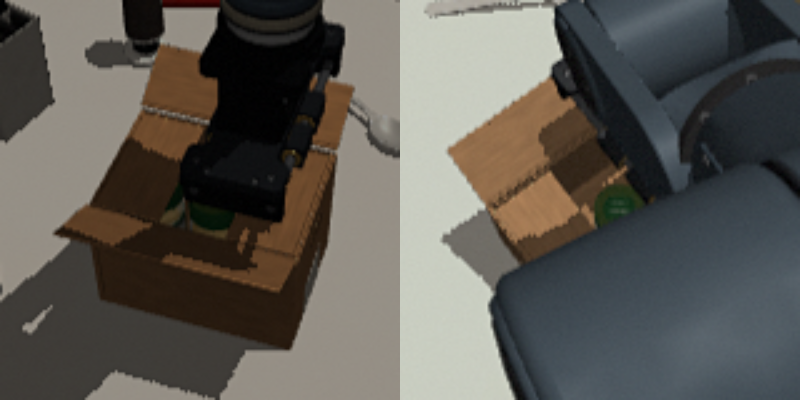

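Both end flaps are down and the side flaps lean out. Next is the near side flap.

Request:
move_arm --linear '[[0, 0, -2], [0, 0, -5], [0.5, -1, -7.5], [1.5, -4, -8], [2.5, -7, -8], [3.5, -10, -8], [4.3, -13, -8], [4.3, -15.3, -7.5], [4.3, -15.5, -6], [4.3, -15.5, -3.5], [4.3, -15.5, -1.3], [4.3, -15.5, -1.3]]' --angular '[[-0.008, 0, -0.004], [-0.008, 0, -0.004], [-0.008, 0, -0.004], [-0.008, 0, -0.004], [-0.008, 0, -0.004], [-0.008, 0, -0.004], [-0.008, 0, -0.004], [-0.008, 0, -0.004], [-0.008, 0, -0.004], [-0.008, 0, -0.004], [-0.008, 0, -0.004], [-0.008, 0, -0.004]]' --fingers '[1, 1, 1, 1, 1, 1, 1, 1, 1, 1, 1, 1]'

```text
time_s: 18.65
position: [0.3677, 0.158, 0.1371]
tcp_rot: [[-0.306, 0.952, -0.007], [0.952, 0.306, -0.001], [0.001, -0.007, -1.0]]
force: [0.4, 0.5, 0.0]
opening: 0.01
```

Run:
```python
from h import *
st()
```

```text
t 18.65 cart(mm) [-158.7    0.8  137.1] yawerr -0.03 tilt [-0.007 -0.001] F [0.4 0.5 0. ] op 0.01
```

Request:
move_arm --linear '[[0, 2.4, -0.6], [0, 3.9, -1.1], [0, 5.4, -1.4], [0, 6.7, -1.8], [0, 7.9, -2.3], [0, 8.9, -2.7], [0, 9.9, -2.9], [0, 10.9, -2.6], [0, 11.7, -2], [0, 12.2, -1.2], [0, 12.5, -0.5], [0, 12.7, 0.1]]' --angular '[[-0.006, 0, 0], [-0.006, 0, 0], [-0.006, 0, 0], [-0.006, 0, 0], [-0.006, 0, 0], [-0.006, 0, 0], [-0.006, 0, 0], [-0.006, 0, 0], [-0.006, 0, 0], [-0.006, 0, 0], [-0.006, 0, 0], [-0.006, 0, 0]]' --fingers '[1, 1, 1, 1, 1, 1, 1, 1, 1, 1, 1, 1]'

```text
time_s: 19.65
position: [0.4896, 0.1972, 0.1341]
tcp_rot: [[-0.306, 0.952, -0.001], [0.952, 0.306, 0.001], [0.001, -0.001, -1.0]]
force: [-0.1, 0.0, 0.5]
opening: 0.003
```

Run:
```python
from h import *
st()
```

```text
t 19.65 cart(mm) [-30.7   0.7 134.1] yawerr -0.03 tilt [-0.001  0.001] F [-0.1  0.   0.5] op 0.003
```

Request:
move_arm --linear '[[0, 0.3, 0.2], [0, 0.5, 0.35], [0, 0.5, 0.5], [0, 0.5, 0.6], [0, 0.5, 0.65], [0, 0.5, 0.65]]' --angular '[[0, 0, 0], [0, 0, 0], [0, 0, 0], [0, 0, 0], [0, 0, 0], [0, 0, 0]]' --fingers '[1, 1, 1, 1, 1, 1]'

```text
time_s: 20.15
position: [0.4941, 0.1988, 0.1292]
tcp_rot: [[-0.307, 0.952, -0.001], [0.952, 0.307, 0.001], [0.001, -0.001, -1.0]]
force: [-3.0, -2.0, 10.6]
opening: 0.003
```

Run:
```python
from h import *
st()
```

```text
t 20.15 cart(mm) [-26.    0.8 129.2] yawerr -0.01 tilt [-0.001  0.001] F [-3.  -2.  10.6] op 0.003
```

Request:
move_arm --linear '[[0, 0, -2], [0, 0, -5], [0, 1, -7.5], [0, 4, -8], [0, 7, -8], [0, 10, -8], [0, 13, -8], [0, 16, -8], [0, 18.2, -7.5], [0, 18.4, -5.5], [0, 18.4, -3], [0, 18.4, -1]]' --angular '[[0, 0, 0], [0, 0, 0], [0, 0, 0], [0, 0, 0], [0, 0, 0], [0, 0, 0], [0, 0, 0], [0, 0, 0], [0, 0, 0], [0, 0, 0], [0, 0, 0], [0, 0, 0]]' --fingers '[1, 1, 1, 1, 1, 1, 1, 1, 1, 1, 1, 1]'

```text
time_s: 21.15
position: [0.6691, 0.2553, 0.1372]
tcp_rot: [[-0.307, 0.952, -0.002], [0.952, 0.307, 0.0], [0.001, -0.002, -1.0]]
force: [0.1, -0.1, 0.3]
opening: 0.002
```

Run:
```python
from h import *
st()
```

```text
t 21.15 cart(mm) [158.    0.8 137.2] yawerr -0.0 tilt [-0.002  0.   ] F [ 0.1 -0.1  0.3] op 0.002
```

Request:
move_arm --linear '[[0, -2.4, -0.6], [0, -3.9, -1.1], [0, -5.4, -1.4], [0, -6.7, -1.8], [0, -7.9, -2.3], [0, -8.9, -2.7], [0, -9.9, -2.9], [0, -10.9, -2.6], [0, -11.7, -2], [0, -12.2, -1.2], [0, -12.5, -0.5], [0, -12.7, 0.1]]' --angular '[[0, 0, 0], [0, 0, 0], [0, 0, 0], [0, 0, 0], [0, 0, 0], [0, 0, 0], [0, 0, 0], [0, 0, 0], [0, 0, 0], [0, 0, 0], [0, 0, 0], [0, 0, 0]]' --fingers '[1, 1, 1, 1, 1, 1, 1, 1, 1, 1, 1, 1]'

```text
time_s: 22.15
position: [0.5468, 0.216, 0.135]
tcp_rot: [[-0.307, 0.952, -0.005], [0.952, 0.307, -0.0], [0.001, -0.005, -1.0]]
force: [0.0, 0.5, 1.0]
opening: 0.005
```

Request:
move_arm --linear '[[0, -0.3, 0.2], [0, -0.5, 0.35], [0, -0.5, 0.45], [0, -0.5, 0.55], [0, -0.5, 0.6], [0, -0.5, 0.6]]' --angular '[[0, 0, 0], [0, 0, 0], [0, 0, 0], [0, 0, 0], [0, 0, 0], [0, 0, 0]]' --fingers '[1, 1, 1, 1, 1, 1]'

```text
time_s: 22.65
position: [0.5418, 0.2144, 0.1294]
tcp_rot: [[-0.307, 0.952, -0.005], [0.952, 0.307, -0.0], [0.001, -0.005, -1.0]]
force: [-1.0, -1.0, 3.3]
opening: 0.008
```

Run:
```python
from h import *
st()
```

```text
t 22.65 cart(mm) [ 24.3   1.  129.4] yawerr -0.0 tilt [-0.005 -0.   ] F [-1.  -1.   3.3] op 0.008
```

Press a touch more, then lift away to the side and look.

Request:
move_arm --linear '[[0, 0, 0.05], [0, 0, 0.1], [0, 0, 0.1], [0, 0, -2], [0, 0, -5], [0, 0, -8], [0, 0, -10]]' --angular '[[0, 0, 0], [0, 0, 0], [0, 0, 0], [0, 0, 0], [0, 0, 0], [0, 0, 0], [0, 0, 0]]' --fingers '[1, 1, 1, 1, 1, 1, 1]'

```text
time_s: 23.23
position: [0.544, 0.2148, 0.2319]
tcp_rot: [[-0.307, 0.952, -0.001], [0.952, 0.307, 0.001], [0.001, -0.0, -1.0]]
force: [0.4, -0.1, -0.8]
opening: 0.005
```

Request:
move_arm --linear '[[3, 0, -1], [6, 0, -1], [9, 0, -1], [12, 0, -1], [15, 0, -1], [18, 0, -1], [21, 0, -1], [24, 0, -1], [26, -2, -1], [28, -4, -1], [28, -4, -1], [28, -4, -1]]' --angular '[[0, 0, 0], [0, 0, 0], [0, 0, 0], [0, 0, 0], [0, 0, 0], [0, 0, 0], [0, 0, 0], [0, 0, 0], [0, 0, 0], [0, 0, 0], [0, 0, 0], [0, 0, 0]]' --fingers '[1, 1, 1, 1, 1, 1, 1, 1, 1, 1, 1, 1]'

```text
time_s: 24.23
position: [0.4188, 0.47, 0.242]
tcp_rot: [[-0.31, 0.951, -0.0], [0.951, 0.31, 0.001], [0.001, 0.0, -1.0]]
force: [0.1, -0.5, 0.2]
opening: 0.004
```

Run:
```python
from h import *
st();c=capture("scene");t=capture("top")
a=np.hstack([cv2.resize(c["color"][110:310,170:430],(400,308)),cv2.resize(t["color"][100:320,190:400],(400,420))[:308]]) if 0 else np.hstack([cv2.resize(c["color"][120:280,170:330],(400,400)),cv2.resize(t["color"][90:320,170:400],(400,400))]);cv2.imwrite("pics/m8.png",a[:,:,::-1])
```

```text
t 24.23 cart(mm) [-14.3 282.1 242. ] yawerr 0.17 tilt [-0.     0.001] F [ 0.1 -0.5  0.2] op 0.004
```

View pics/m8.png

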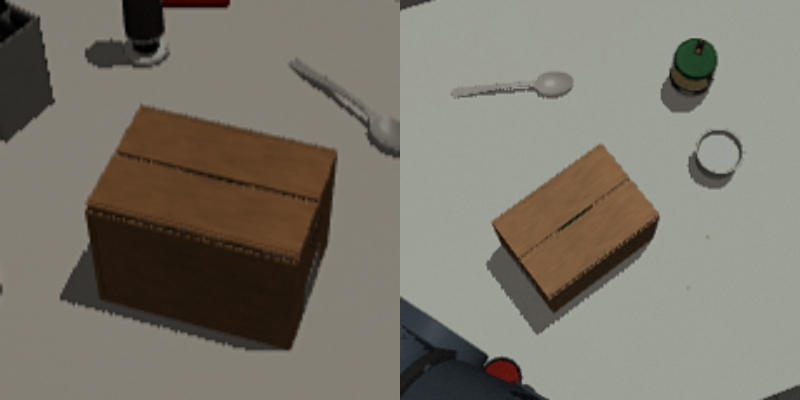

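All four flaps lie flat, a thin seam shows the green lids beneath, and the other things are in place. Handing in.

```bash
python3 -c "
from h import *
print(hand_in())"
```

```text
the job is handed in; nothing more can be done
None
```

The spare jar is packed and the carton is closed; I handed the job in at about 24 s of the 61 s allowed.

- **Flaps before packing:** I first pushed both side flaps and the left end flap further outward, to make room for the gripper body.
- **Jar:** I set the spare jar down in the gap with light contact (about 2 N). The picture after release showed all three jars upright in line, with lids at about +53, −2 and −59 mm along the row and within about 4 mm of the centre line.
- **Closing:** I folded the left end flap, then the right, then the near side flap, then the far one. I pressed each to its stop with about 3 to 11 N; the last small extra press on the far flap was not measured.
- **Last checks:** The final scene and top pictures show all four flaps flat with a thin seam between the side flaps. The big jar, white ramekin and spoon look unmoved. The small ramekin was partly hidden by the arm in the last picture, but no move went low near it. The jars cannot be seen clearly under the closed flaps.
- **Disagreement:** The wrist view put the carton's centre about 4 mm further from the robot than the fixed cameras did. I aimed between the two.

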